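# Clear the balancer's catch tray into the rotor tote

### The job

Collect the two finished turbine rotors lying in the balancing machine's catch tray and stand each one upright, wheel down and shaft up, on the rubber pad of an empty cell of the tote. Hold them only by the shaft, never by the finished blades, feel each one down gently, neither dropping nor ramming it, as the pads differ in thickness, and leave everything else in the tray, in the tote and on the bench where it is.

Things in the scene. Friction and masses are not known exactly. Their poses are not given: they have to be found in the camera images.
- rotor1_shaft (a point): grip point of finished turbine rotor 1, on the axis of its bright 10 mm steel journal, 62 mm from the wheel's flat face; z runs along the shaft, from the wheel to the thin end. Plain journal from 33 to 88 mm of the flat face, thin 7 mm end to 112 mm. Starts lying on its blade tips in the catch tray, shaft rising 12 degrees to its thin end, which points roughly at the robot; 31 mm above tray floor
- rotor1_blades: dark bladed wheel of rotor 1, one piece with the shaft: 50 mm across at the back, 40 mm across the flat blade-tip face on which it can stand, 23 mm deep, then a 17 mm collar up to 33 mm. Origin at the centre of the flat face, z along the shaft. Whole rotor about 0.27 kg, centre of mass on the axis 21 mm from the flat face. Not to be gripped or pushed by its blades
- rotor2_shaft (a point): grip point of finished turbine rotor 2, on the axis of its bright 10 mm steel journal, 62 mm from the wheel's flat face; z runs along the shaft, from the wheel to the thin end. Plain journal from 33 to 88 mm of the flat face, thin 7 mm end to 112 mm. Starts lying on its blade tips in the catch tray, shaft rising 12 degrees to its thin end, which points roughly at the robot; 31 mm above tray floor
- rotor2_blades: dark bladed wheel of rotor 2, one piece with the shaft: 50 mm across at the back, 40 mm across the flat blade-tip face on which it can stand, 23 mm deep, then a 17 mm collar up to 33 mm. Origin at the centre of the flat face, z along the shaft. Whole rotor about 0.27 kg, centre of mass on the axis 21 mm from the flat face. Not to be gripped or pushed by its blades
- balancer: balancing machine with its catch tray, fixed; origin at table level under the tray's centre. Tray: 250 mm along x by 310 mm along y outside, pale grey plastic floor 6 mm above the table, rim 28 mm above the table. A sheet chute (x -15 to +115 mm) comes down over the tray's -y end, its lip 50 to 80 mm high at y -157 mm, rising to the machine
- tote: grey plastic tote, fixed; origin at table level under its centre. One row of four cells along its y axis at y -122.25, -40.75, +40.75, +122.25 mm (x 0), each 98 mm along x by 77.5 mm along y inside, outer walls 58 mm and dividers 46 mm high, 4 mm thick. A fixed black rubber pad lies in each; in the two cells that start empty its top is 7 to 19 mm above the table, different in each and not told
- rotor3_shaft (a point): the same point on a rotor of the same kind that already stands upright in a cell of the tote, wheel down (shaft end 122 mm above the table); leave it
- jar: clear jar with black cap, 48 mm across, 50 mm high, standing in another cell of the tote; origin at its underside; leave it
- sleeve: stepped steel drive sleeve of the machine, 28 mm across, 30 mm high, standing in the catch tray between the wheels and the tray's far wall; origin at its underside; leave it
- oil: white bottle, 52 mm across, 150 mm high, on the table; origin at its underside; leave it
- clay: low aluminium can, 48 mm across, 30 mm high, on the table; origin at its underside; leave it
- impeller: aluminium compressor wheel, 62 mm across, 36 mm high, on the table; origin at its underside; leave it
- wrench_grip (a point): middle of the handle of a flat steel wrench, 150 mm long, lying on the table; leave it
Not all that is in view belongs to the job. What is shaped like the part that bears rotor1_shaft but blue, green or yellow is not meant.

How it is judged:
By the outcome, as a careful person would: the job done as asked, in the order asked, and still so for the second after the job is handed in, with the robot touching nothing.
It also fails if it takes over 67 s, if anything falls off the work surface, if the arm or the gripper's body presses on something with over 40 N, if the wrist force passes 120 N, or if a joint passes its speed limit or range.

### The arm

A 6-joint arm with a two-finger parallel gripper is mounted at the origin on the work surface. World frame = base frame: x ahead of the robot, y to its left, z up, the work surface at z = 0. Lengths are in mm, angles in rad, forces in N, time in s.
With the tool pointing down it reaches from about 275 to 825 mm from the base axis. Payload 5.2 kg.
Tool frame: the origin (TCP) lies at the very end of the fingers, on their centre line; the grasp point (between the pads) lies 19 mm behind it; y points along the fingers, z is the direction in which the jaws open and shut, and the axes are right-handed (so a half turn about y gives the same grasp; the last joint's range is limited). The gripper opens to 93 mm and grips with 3 to 60 N. Pads are 15 mm wide; open, the fingers measure 128 mm over their backs; the gripper's body (75 mm by 188 mm) begins 65 mm behind the grasp point.
Start: joints at [-1.474, 0.259, 1.535, -0, 1.348, -0.203], TCP at [162.452, -525.466, 218.653] pointing down, gripper open.
Joint ranges: [-3.14, 3.14], [-0.91, 2.08], [0.19, 2.58], [-1.22, 4.36], [0.22, 2.71], [-3.12, 3.12]. Speed limits (rad/s): [2.57, 2.57, 3.14, 3.14, 3.14, 3.14].

### API

Orientations are given as a rotation vector (axis times angle).
In Python, from cell import robot gives the robot as it stands.
- The arm moves only by the shell command python3 -m inch 'ROWS' [OPENING] [FORCE]. ROWS is JSON, one flat list of numbers, 4 for each row, row after row: the shift along the tool's x, y, z in cm, then the turn about the tool's y in degrees. A call has 1 to 12 rows; each row is the pose to reach, as a shift and turn from the pose measured when the call began, along the tool's axes at that moment; what a row does not reach only later rows make up. A row lasts 1/10 s, in which the tool goes at most 50 mm and 8.59 degrees, less where a joint would pass 70% of its speed; a pose out of reach is approached as far as the arm can. A call with a gripper value outside its range is refused whole. OPENING is the closure, from 0 (fully open) to 1 (shut), set as the call begins (- or left out, the last holds). The fingers move at their own pace and stop on an object; FORCE is the grip in N (left out, the last holds). Time passes only in rows, so rows that repeat a pose let the fingers close. It gives the time, the measured TCP pose, the force and the opening at its end, in the units of the state.
- robot.sense(): the state, without advancing time (a new reading comes with each control period).
- robot.snapshot(name): name is "scene" or "top" or "wrist"; returns a dict with "pixels" (480x640x3 uint8, red, green, blue), "depth" (480x640 float32, mm along the optical axis (not along the pixel's ray), 0 where there is no reading), "K" (3x3 intrinsics, pixels), "cam_to_world" (4x4, takes a point from camera to world coordinates). Camera axes: x right, y down, z forward; pixel columns grow to the right and rows downward; lengths in mm; the calibration is good to about 2 mm. A picture is of the moment at which its call begins.
- robot.job_done(): hands the job in, once; it reports no verdict.
The state is a dict: "clock": time; "qpos": joint angles; "dq": joint speeds; "effort": joint torques, N m; "tool_pos": TCP position; "orientation": TCP orientation; "contact_force": force on the tool from outside, world axes, zero at the start; "moment": the same for the moment, N m; "finger_gap": finger opening in mm.
Only numpy, scipy, OpenCV 4.12 (cv2) and the standard library are available. Lean on these libraries where they do the work, as an engineer would, in place of code of your own. Each camera call takes 0.05 s, during which the arm holds its last target.

## Working session

There is one attempt and no reset: what is moved stays moved. The work goes in short steps, Python scripts to look and compute and a shell command to move; the robot and the scene stay as the last step left them, time stands still between calls to the robot, and variables do not carry over. Pictures are saved under pics/ and viewed, and the job is handed in when it is done.

```bash
ls; mkdir -p pics; python3 - <<'E'
from cell import robot
import cv2,numpy as np
s=robot.sense();print(s)
for n in("scene","top","wrist"):
    d=robot.snapshot(n);cv2.imwrite(f"pics/{n}0.png",d["pixels"][:,:,::-1]);np.savez(f"pics/{n}0.npz",**d)
    print(n,d["K"].tolist(),np.round(d["cam_to_world"],3).tolist())
E
```

```text
pics
{'clock': 0.0, 'qpos': array([-1.47380709e+00,  2.59336873e-01,  1.53605560e+00, -3.05608396e-05,
        1.34795791e+00, -2.02827163e-01]), 'dq': array([-9.06777554e-04, -1.02235779e-04,  1.15090343e-05, -1.13699600e-03,
        5.24849400e-05,  4.32670996e-04]), 'effort': array([-1.00710291e-03, -4.37306464e+01, -2.84005594e+01,  7.15619721e-02,
        4.10933699e-02, -1.49770326e-04]), 'tool_pos': array([ 162.38544913, -524.93447718,  217.83201016]), 'orientation': array([-0.31109662,  2.06189773, -2.05823746]), 'contact_force': array([-0.02085865,  0.78104862,  0.07987268]), 'moment': array([ 0.02038455, -0.03374729,  0.06546828]), 'finger_gap': 93.0254184822112}
scene [[588.9859845425168, 0.0, 320.6328186742021], [0.0, 588.9859845425168, 235.89265026688636], [0.0, 0.0, 1.0]] [[0.064, 0.857, -0.512, 1265.942], [0.998, -0.053, 0.035, -150.612], [0.002, -0.513, -0.858, 1282.372], [0.0, 0.0, 0.0, 1.0]]
top [[505.6187896651216, 0.0, 319.13351601614175], [0.0, 505.6187896651216, 236.34054361511858], [0.0, 0.0, 1.0]] [[-0.02, -0.998, 0.067, 489.413], [-1.0, 0.021, 0.019, -84.264], [-0.02, -0.066, -0.998, 1115.567], [0.0, 0.0, 0.0, 1.0]]
wrist [[400.0654702862884, 0.0, 317.04401016208993], [0.0, 400.0654702862884, 236.0811031516121], [0.0, 0.0, 1.0]] [[0.296, -0.912, -0.284, 241.639], [-0.955, -0.282, -0.087, -500.784], [-0.0, 0.297, -0.955, 383.829], [0.0, 0.0, 0.0, 1.0]]
```

View pics/top0.png

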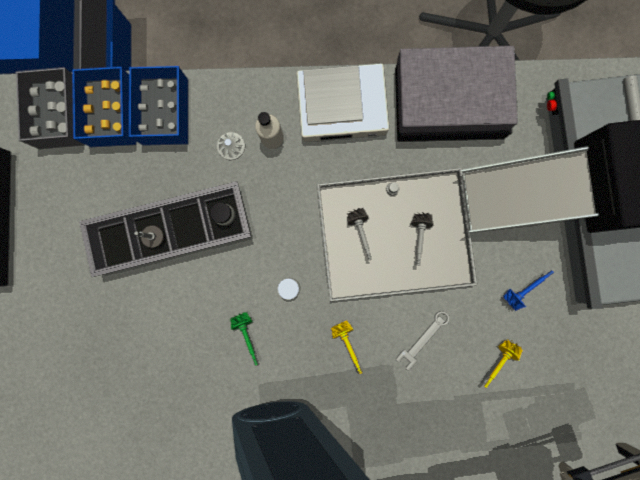

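View pics/scene0.png

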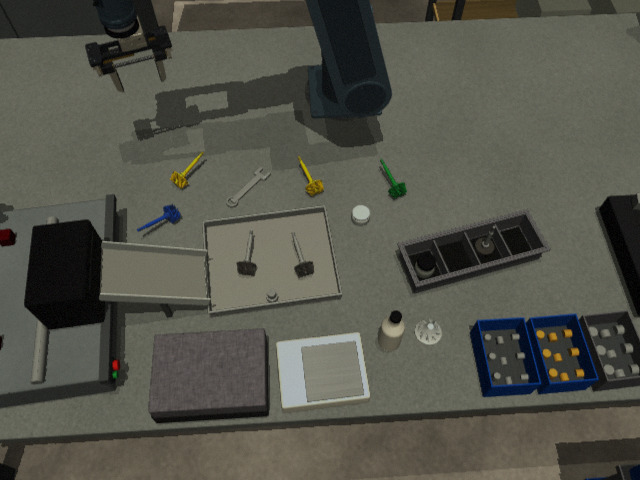

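View pics/wrist0.png

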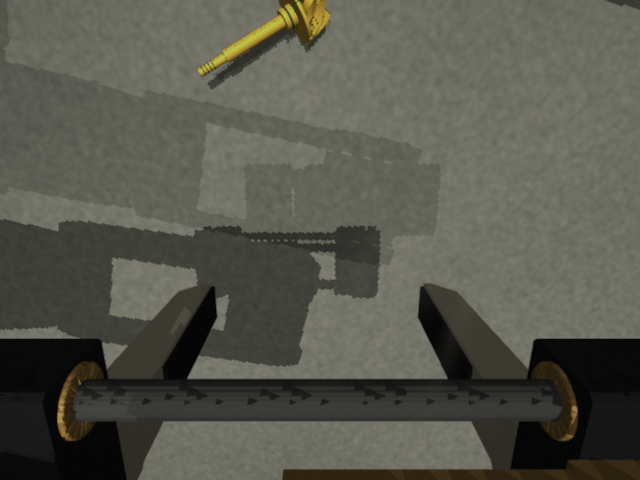

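The top view shows two dark-wheeled rotors in the tray: A has its wheel at (357,215) and shaft end at (368,262), and B has its wheel at (422,218) and shaft end at (416,268). These lookalikes are not meant:
- green (241,320)
- yellow (343,330)
- yellow (510,350)
- blue (515,298)
- rotor3, standing in the tote at (150,237)

The sleeve is at (392,188). The empty cells appear to be at (113,245) and (184,226). The jar is at (222,212).

```bash
cat > h.py <<'E'
import numpy as np,cv2
from scipy.spatial.transform import Rotation as R
def load(n): return dict(np.load(f"pics/{n}.npz"))
def pts(d):
    h,w=d["depth"].shape;u,v=np.meshgrid(np.arange(w),np.arange(h));z=d["depth"];K=d["K"]
    P=np.stack([(u-K[0,2])/K[0,0]*z,(v-K[1,2])/K[1,1]*z,z],-1)
    T=d["cam_to_world"];return P@T[:3,:3].T+T[:3,3]
def crop(d,x0,y0,x1,y1,f,name):
    cv2.imwrite(name,cv2.resize(d["pixels"][y0:y1,x0:x1,::-1],None,fx=f,fy=f,interpolation=cv2.INTER_CUBIC))
def tool(s):
    return R.from_rotvec(s["orientation"]).as_matrix(),s["tool_pos"]
E
python3 - <<'E'
from h import *
from cell import robot
d=load("top0");P=pts(d)
crop(d,310,170,480,300,4.5,"pics/c1.png")
crop(d,70,170,270,290,4,"pics/c2.png")
s=robot.sense();M,_=tool(s);print(np.round(M,3))
for n,(u,v) in dict(floor=(390,260),tableR=(300,400),w1=(357,215),e1=(368,262),w2=(422,218),e2=(416,268),cellA=(113,250),cellB=(184,226),jar=(222,212),r3=(145,236),oil=(266,120),sleeve=(392,188)).items(): print(n,np.round(P[v,u],1))
np.set_printoptions(suppress=True)
# tray region above floor mask -> components
Z=P[...,2]
m=((Z>12)&(P[...,0]>400)).astype(np.uint8)
for name,(x0,y0,x1,y1) in dict(r1=(340,203,380,270),r2=(405,206,440,275)).items():
    px=d["pixels"][y0:y1,x0:x1].astype(int).mean(-1);z=Z[y0:y1,x0:x1];q=P[y0:y1,x0:x1]
    k=(z>17)&(z<70)
    pp=q[k];print(name,len(pp))
    dark=pp[:,0]>0
    c=pp.mean(0);U,S,V=np.linalg.svd(pp[:,:2]-c[:2]);a=V[0]; a=a if a[0]<0 else -a
    t=(pp[:,:2]-c[:2])@a
    for lo in range(-80,90,10):
        kk=(t>=lo)&(t<lo+10)
        if kk.sum(): print(lo,kk.sum(),np.round(np.median(pp[kk],0),1),round(pp[kk,2].max(),1))
    print("dir",a,np.degrees(np.arctan2(a[1],a[0])))
E
```

```text
[[-0.955 -0.     0.295]
 [-0.295  0.001 -0.955]
 [-0.    -1.    -0.001]]
floor [ 508.6 -217.4    3.8]
tableR [ 2.096e+02 -1.460e+01 -2.000e-01]
w1 [ 604.  -144.9   53. ]
e1 [ 505.2 -169.1    4.6]
w2 [ 596.1 -284.    37.8]
e2 [ 490.  -272.8    8.3]
cellA [542.9 392.7   8.5]
cellB [591.8 232.1  18.2]
jar [616.1 139.9  57.7]
r3 [566.6 293.3  85.8]
oil [784.2  33.4 147.3]
sleeve [ 662.1 -222.    38.2]
r1 438
-40 42 [ 616.2 -142.1   32.8] 47.0
-30 84 [ 608.2 -144.5   35. ] 53.0
-20 104 [ 598.1 -147.    40.7] 53.7
-10 57 [ 589.1 -149.5   34.3] 41.4
0 23 [ 579.9 -151.7   35.7] 41.2
10 21 [ 569.  -153.4   39.2] 43.7
20 22 [ 560.3 -157.1   40.2] 44.9
30 21 [ 549.4 -159.    43. ] 47.1
40 21 [ 540.6 -162.4   44.9] 49.0
50 18 [ 532.1 -164.6   45.5] 48.3
60 14 [ 521.4 -167.3   49.8] 51.9
70 11 [ 512.9 -169.9   50.4] 52.9
dir [-0.96807177 -0.25067319] -165.4826483632761
r2 454
-40 46 [ 604.  -289.7   33.7] 44.9
-30 85 [ 596.4 -285.2   35.3] 48.2
-20 117 [ 585.8 -284.5   39. ] 53.8
-10 50 [ 577.8 -281.4   34.4] 41.2
0 21 [ 566.5 -281.9   36. ] 40.6
10 24 [ 557.6 -280.1   38.1] 42.5
20 22 [ 546.8 -278.1   40.6] 45.2
30 21 [ 536.4 -276.8   42.3] 48.3
40 22 [ 527.7 -275.2   45.2] 49.3
50 18 [ 518.3 -273.8   45.3] 49.4
60 17 [ 506.7 -272.6   49. ] 53.6
70 11 [ 500.3 -270.4   49.6] 52.5
dir [-0.98629972  0.16496323] 170.50490169945843
```

View pics/c1.png

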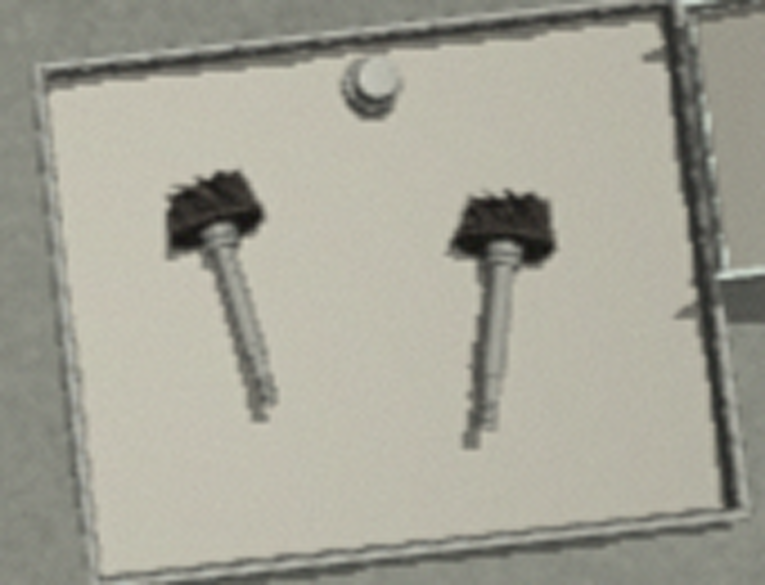

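View pics/c2.png

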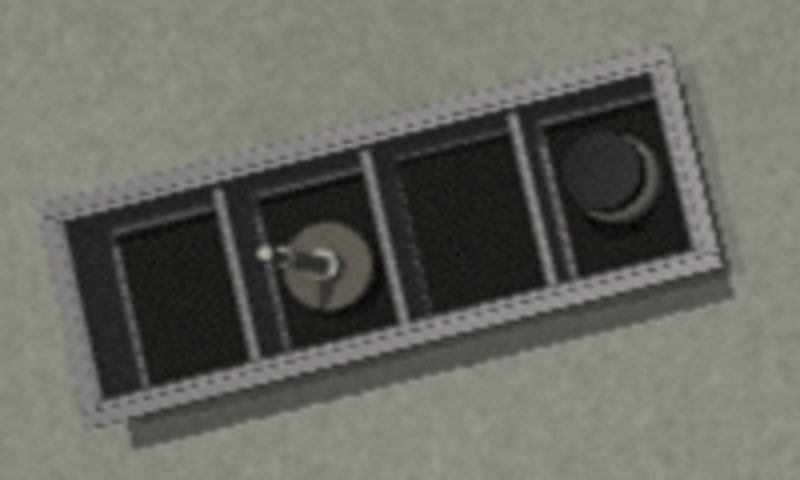

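The crops confirm the choice. Both tray rotors have dark wheels and steel shafts. The empty cells are at the far +y end (crop (180,310)) and third from that end (crop (465,220)). Next I fit the rotor axes and the tote pose, cross-checking with the scene camera.

```bash
python3 - <<'E'
from h import *
np.set_printoptions(suppress=True,precision=1)
def rot(P,d,tag):
    for name,c in dict(r1=(565,-156),r2=(552,-279)).items():
        m=(abs(P[...,0]-c[0])<85)&(abs(P[...,1]-c[1])<40)&(P[...,2]>17)&(P[...,2]<70)
        pp=P[m];s=pp[(pp[:,0]<580)&(pp[:,2]>30)]
        # iterate line fit on shaft
        vx,vy,x0,y0=cv2.fitLine(s[:,:2].astype(np.float32),cv2.DIST_HUBER,0,0.01,0.01).ravel()
        a=np.array([vx,vy]);a*=-np.sign(vx) ;p0=np.array([x0,y0])
        t=(pp[:,:2]-p0)@a;tip=np.percentile(t,99.8);l=(pp[:,:2]-p0)@np.array([-a[1],a[0]])
        back=t[(abs(l)>18)]
        print(tag,name,len(pp),"yaw",np.degrees(np.arctan2(a[1],a[0])),"tip",p0+a*tip,"grip(from tip)",p0+a*(tip-49),"face t rel tip",t.min()-tip,"wheelback",back.max()-tip,"exp -109.5 / -82ish", "ztip",pp[t>tip-10][:,2].max(), "z at grip",pp[abs(t-tip+49)<4][:,2].max())
for n in("top0","scene0"):
    d=load(n);P=pts(d);rot(P,d,n)
    m=(P[...,0]>480)&(P[...,0]<690)&(P[...,1]>80)&(P[...,1]<470)&(P[...,2]>51)&(P[...,2]<64)
    k=cv2.morphologyEx(m.astype(np.uint8),cv2.MORPH_OPEN,np.ones((2,2)))
    q=P[k>0][:,:2].astype(np.float32)
    (cx,cy),wh,ang=cv2.minAreaRect(q);print(n,"tote",cx,cy,wh,ang, "exp 106 x 330")
    box=cv2.boxPoints(((cx,cy),wh,ang));print(box)
    # cells
    w,h=wh;th=np.radians(ang); ax=np.array([np.cos(th),np.sin(th)]);ay=np.array([-np.sin(th),np.cos(th)])
    Y=ax if w>h else ay; Y=Y*np.sign(Y[1]);X=np.array([Y[1],-Y[0]])
    print("Y",Y,"yaw",np.degrees(np.arctan2(-Y[0],Y[1])))
    for y in(-122.25,-40.75,40.75,122.25):
        c=np.array([cx,cy])+Y*y
        r=P[(np.hypot(P[...,0]-c[0],P[...,1]-c[1])<20)]
        print(y,c,"z med",np.median(r[:,2]),np.percentile(r[:,2],[10,90]))
    m=(P[...,0]>400)&(P[...,0]<720)&(P[...,1]>-400)&(P[...,1]<-20)&(P[...,2]>20)&(P[...,2]<33)
E
```

```text
top0 r1 438 yaw -165.168 tip [ 510.7 -170. ] grip(from tip) [ 558.  -157.4] face t rel tip -112.39204207152763 wheelback -83.75296072781012 exp -109.5 / -82ish ztip 52.91414455771974 z at grip 44.85226807701861
top0 r2 454 yaw 171.35913 tip [ 496.4 -270.6] grip(from tip) [ 544.9 -278. ] face t rel tip -113.39039728388417 wheelback -85.11075138082876 exp -109.5 / -82ish ztip 53.64692295651753 z at grip 45.16140936803026
top0 tote 586.568359375 179.2926483154297 (199.71397399902344, 525.09033203125) 0.5885143876075745 exp 106 x 330
[[484.  440.8]
 [489.4 -84.3]
 [689.1 -82.2]
 [683.7 442.8]]
Y [-0.  1.] yaw 0.5885143876075745
-122.25 [587.8  57. ] z med 0.17999194775120486 [-2.5  3. ]
-40.75 [587.  138.5] z med 12.173495776393224 [ 8.2 59.8]
40.75 [586.1 220. ] z med 16.222589739579234 [13.6 18.9]
122.25 [585.3 301.5] z med 33.506904161449484 [ 9.3 98.4]
scene0 r1 344 yaw -164.67899 tip [ 513. -170.] grip(from tip) [ 560.2 -157. ] face t rel tip -111.0570455370661 wheelback -85.3103927636447 exp -109.5 / -82ish ztip 52.21224583985213 z at grip 44.83254451890207
scene0 r2 345 yaw 170.59709 tip [ 500.5 -269.8] grip(from tip) [ 548.8 -277.8] face t rel tip -110.29201296022315 wheelback -81.02537580127009 exp -109.5 / -82ish ztip 53.083948786978226 z at grip 43.70418694807313
scene0 tote 795.7274169921875 77.6541748046875 (292.2469787597656, 1003.7034912109375) 47.87173080444336 exp 106 x 330
[[ 325.5  305.9]
 [1069.9 -367.4]
 [1265.9 -150.6]
 [ 521.6  522.7]]
Y [-0.7  0.7] yaw 47.87173080444336
-122.25 [886.4  -4.4] z med -2.604954900259372 [-754.9    2.1]
-40.75 [825.9  50.3] z med -0.2849733486769992 [-752.1   83.8]
40.75 [765.5 105. ] z med 3.0340941249955904 [-3.5 22.9]
122.25 [705.1 159.7] z med -1.1010222917859664 [-5.   2.6]
```

```bash
python3 - <<'E'
from h import *
np.set_printoptions(suppress=True,precision=1)
for n in("top0","scene0"):
    d=load(n);P=pts(d)
    m=(d["depth"]>0)&(P[...,0]>480)&(P[...,0]<690)&(P[...,1]>80)&(P[...,1]<470)&(P[...,2]>30)&(P[...,2]<66)
    nn,lab,st,_=cv2.connectedComponentsWithStats(m.astype(np.uint8));i=1+np.argmax(st[1:,4])
    q=P[lab==i];q=q[q[:,2]>48][:,:2].astype(np.float32)
    (cx,cy),wh,ang=cv2.minAreaRect(q);print(n,"tote",cx,cy,wh,ang, "exp 106 x 330")
    w,h=wh;th=np.radians(ang); ax=np.array([np.cos(th),np.sin(th)]);ay=np.array([-np.sin(th),np.cos(th)])
    Y=ax if w>h else ay; Y=Y*np.sign(Y[1])
    print("Y",Y,"yaw",np.degrees(np.arctan2(-Y[0],Y[1])))
    for y in(-122.25,-40.75,40.75,122.25):
        c=np.array([cx,cy])+Y*y
        r=P[(np.hypot(P[...,0]-c[0],P[...,1]-c[1])<20)]
        print(y,c,"z med",np.median(r[:,2]),np.percentile(r[:,2],[10,90]))
from cell import robot
s=robot.sense();M,p=tool(s)
from scipy.spatial.transform import Rotation as R
# tool z is jaw axis; angle
print("jaw yaw",np.degrees(np.arctan2(M[1,2],M[0,2])))
for n,g,yaw in(("r1",(559.2,-157.2),-165),("r2",(547,-278),171)):
    print(n,"shift tool cm",M.T@(np.array([*g,100])-p)/10)
E
```

```text
top0 tote 583.5707397460938 262.95269775390625 (122.9603042602539, 347.1878356933594) 13.119791984558105 exp 106 x 330
Y [-0.2  1. ] yaw 13.119791984558105
-122.25 [611.3 143.9] z med 59.68944690449928 [36.1 62.2]
-40.75 [592.8 223.3] z med 16.23363409425997 [13.6 18.8]
40.75 [574.3 302.6] z med 34.89437993204888 [31.1 97.9]
122.25 [555.8 382. ] z med 7.708649733775474 [ 5.1 10.5]
scene0 tote 585.295654296875 263.68804931640625 (126.5877456665039, 347.8531799316406) 13.13425350189209 exp 106 x 330
Y [-0.2  1. ] yaw 13.13425350189209
-122.25 [613.1 144.6] z med 58.63203723730521 [56.1 61.6]
-40.75 [594.6 224. ] z med 14.549387965227652 [11.3 17.8]
40.75 [576.  303.4] z med 33.34998789288568 [ 9.8 94.2]
122.25 [557.5 382.7] z med 6.637171108266898 [ 3.2 10.3]
jaw yaw -72.82140976052442
r1 shift tool cm [-48.8  11.8 -23.4]
r2 shift tool cm [-44.   11.8 -12.2]
```

Measurements from the two cameras agree within about 2 mm along y and 2–4 mm along x:

| Item | Position (mm) | Yaw | Note |
|---|---|---|---|
| r1 grip | (559,-157) | -165° | |
| r2 grip | (547,-278) | 171° | |
| Tote centre | (584.5,263) | 13.1° | |
| Empty cell A | (557,382) | | pad ≈7 |
| Empty cell B | (594,224) | | pad ≈15.5 |

The tool can only yaw. So I will hold each shaft lightly and let the heavy wheel swing down.

```bash
python3 -m inch '[-4,0.8,-2,2, -8,1.6,-4,2, -12.5,2.5,-6,2, -17,3.5,-8,2, -21.5,4.5,-10.3,2, -26,5.5,-12.5,2, -30.5,6.5,-14.6,2, -35,7.5,-16.8,2, -39.5,8.5,-19,2, -44,9,-21.1,2, -48.8,9.5,-23.4,2, -48.8,9.5,-23.4,2]' 0
```

```text
clock: 1.35
tool_pos: [562.1, -153.1, 122.4]
orientation: [-0.281, 2.08, -2.074]
contact_force: [-0.3, -1.0, 0.3]
finger_gap: 92.9
```

```bash
cat > look.py <<'E'
import sys
from h import *
from cell import robot
n,k=sys.argv[1:3]
d=robot.snapshot(n);np.savez(f"pics/{k}.npz",**d)
if len(sys.argv)>3:
    x0,y0,x1,y1,f=map(float,sys.argv[3:8]);crop(d,int(x0),int(y0),int(x1),int(y1),f,f"pics/{k}.png")
else: cv2.imwrite(f"pics/{k}.png",d["pixels"][:,:,::-1])
E
cat > go.py <<'E'
import sys
from h import *
from cell import robot
np.set_printoptions(suppress=True,precision=2)
s=robot.sense();M,p=tool(s)
jy=np.degrees(np.arctan2(M[1,2],M[0,2]))
print("t",round(s["clock"],2),"p",p,"jawyaw",round(jy,2),"F",s["contact_force"],"gap",s["finger_gap"])
if len(sys.argv)>3:
    g=np.array(list(map(float,sys.argv[1:4])));print("tool cm",M.T@(g-p)/10)
    if len(sys.argv)>4:
        print("turn deg",-((float(sys.argv[4])-jy+180)%360-180))
print("q",s["qpos"])
E
python3 look.py wrist w1; python3 go.py 559.2 -157.2 100 -75
```

```text
t 1.4 p [ 561.39 -153.95  122.5 ] jawyaw -74.57 F [0.21 0.7  0.1 ] gap 93.1194878520216
tool cm [0.3  2.25 0.26]
turn deg 0.431378828064112
q [-0.46  0.4   1.59  0.    1.16  0.84]
```

View pics/w1.png

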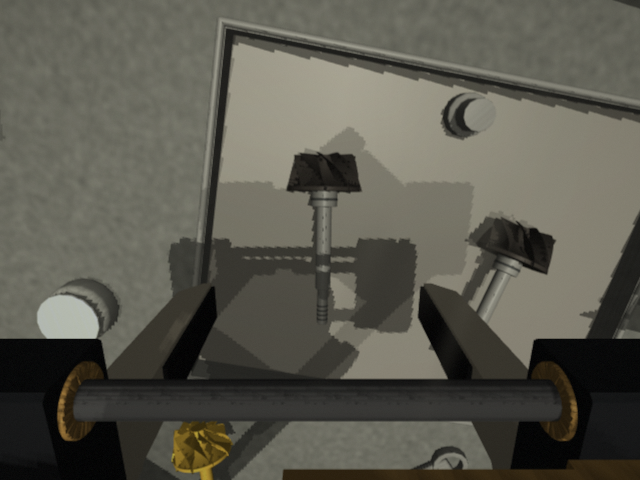

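The wrist view shows rotor 1 between the jaws, with its wheel at (323,172), shaft along column 321–323 and tip at (321,320). I check its position with the wrist depth.

```bash
cat > wr.py <<'E'
import sys
from h import *
np.set_printoptions(suppress=True,precision=1)
d=load(sys.argv[1]);P=pts(d);c=(float(sys.argv[2]),float(sys.argv[3]))
m=(d["depth"]>0)&(abs(P[...,0]-c[0])<85)&(abs(P[...,1]-c[1])<35)&(P[...,2]>17)&(P[...,2]<62)
v,u=np.nonzero(m);m[340:]=False
nn,lab,st,_=cv2.connectedComponentsWithStats(m.astype(np.uint8));i=1+np.argmax(st[1:,4]);pp=P[lab==i]
s=pp[(pp[:,0]<c[0]+20)]
vx,vy,x0,y0=cv2.fitLine(s[:,:2].astype(np.float32),cv2.DIST_HUBER,0,0.01,0.01).ravel()
a=np.array([vx,vy]);a*=-np.sign(vx);p0=np.array([x0,y0]);t=(pp[:,:2]-p0)@a;tip=np.percentile(t,99.8)
print(len(pp),"yaw",np.degrees(np.arctan2(a[1],a[0])),"tip",p0+a*tip,"grip",p0+a*(tip-49),"len",t.min()-tip,"z grip top",np.percentile(pp[abs(t-tip+49)<4][:,2],90))
E
python3 wr.py w1 559 -157
```

```text
4485 yaw -165.48853 tip [ 512.  -170.5] grip [ 559.5 -158.2] len -112.20162332184233 z grip top 42.672970323403945
```

```bash
python3 -m inch '[0.7,2,0.3,0.5, 0.7,5,0.3,0.5, 0.7,7.5,0.3,0.5, 0.7,9.3,0.3,0.5, 0.7,10.1,0.3,0.5, 0.7,10.3,0.3,0.5, 0.7,10.3,0.3,0.5, 0.7,10.3,0.3,0.5]' 0; python3 go.py 555.4 -158.6 19
```

```text
clock: 2.2
tool_pos: [556.0, -159.1, 20.6]
orientation: [-0.271, 2.084, -2.08]
contact_force: [-0.2, -1.2, 0.8]
finger_gap: 93.2
t 2.2 p [ 556.   -159.12   20.59] jawyaw -75.09 F [-0.19 -1.17  0.83] gap 93.17187825251419
tool cm [ 0.04  0.16 -0.07]
q [-0.47  0.51  1.7   0.    0.94  0.84]
```

```bash
python3 -m inch '[0,0.1,0,0, 0,0.1,0,0, 0,0.1,0,0, 0,0.1,0,0, 0,0.1,0,0, 0,0.1,0,0, 0,0.1,0,0, 0,0.1,0,0]' 1 8; python3 go.py
```

```text
clock: 3.0
tool_pos: [556.0, -159.1, 19.5]
orientation: [-0.271, 2.084, -2.08]
contact_force: [0.7, -0.6, -0.3]
finger_gap: 33.4
t 3.0 p [ 555.98 -159.1    19.55] jawyaw -75.09 F [ 0.66 -0.57 -0.34] gap 33.382969658214016
q [-0.47  0.51  1.7   0.    0.93  0.84]
```

```bash
python3 -m inch '[0,0,0,0, 0,0,0,0, 0,0,0,0, 0,0,0,0, 0,0,0,0, 0,0,0,0]' 1 8; python3 go.py
```

```text
clock: 3.6
tool_pos: [556.0, -159.1, 19.5]
orientation: [-0.271, 2.084, -2.08]
contact_force: [-0.6, 1.4, 0.4]
finger_gap: 9.5
t 3.6 p [ 555.96 -159.07   19.54] jawyaw -75.08 F [-0.56  1.42  0.35] gap 9.521275311733284
q [-0.47  0.51  1.7   0.    0.93  0.84]
```

```bash
python3 -m inch '[-0.4,-0.7,0,0, -0.9,-1.3,0,0, -1.3,-1.7,0,0, -1.8,-2.1,0,0, -2.3,-2.5,0,0, -2.8,-2.8,0,0, -3.3,-3.1,0,0, -3.9,-3.4,0,0, -4.5,-3.8,0,0, -4.5,-4.8,0,0, -4.5,-5.8,0,0, -4.5,-6.8,0,0]' 1 8; python3 look.py wrist w2;python3 look.py scene s2 180 180 380 320 4; python3 go.py
```

```text
clock: 4.8
tool_pos: [599.4, -147.7, 88.7]
orientation: [-0.271, 2.083, -2.08]
contact_force: [0.3, 0.1, -2.6]
finger_gap: 10.0
t 4.9 p [ 600.5  -148.28   89.98] jawyaw -75.09 F [ 1.33 -0.09 -1.78] gap 9.766634373850504
q [-0.42  0.48  1.53  0.    1.12  0.89]
```

View pics/w2.png

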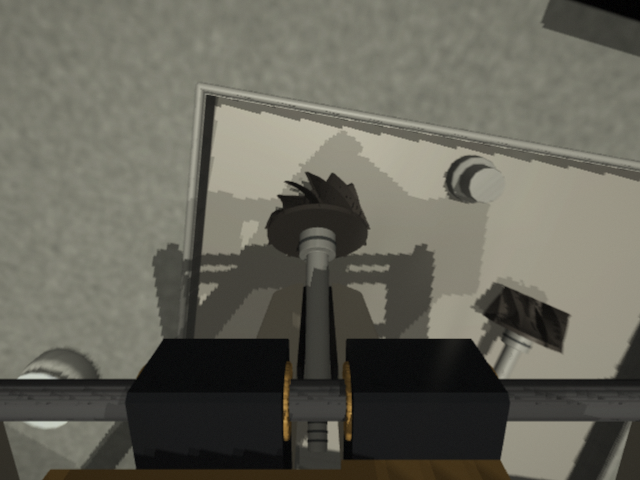

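View pics/s2.png

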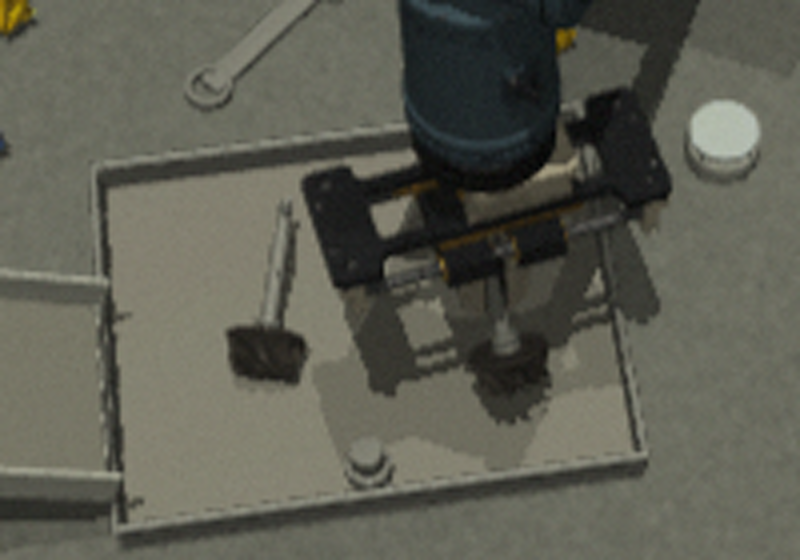

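Rotor 1 is lifted (Fz ≈ -2.6 N, its weight). Its shaft is still tilted, with the wheel at (318,228) in the wrist view. I measure the tilt.

```bash
cat > tilt.py <<'E'
import sys
from h import *
from cell import robot
# held rotor tilt from a wrist image: shaft points near jaw plane, in tool frame
np.set_printoptions(suppress=True,precision=3)
d=load(sys.argv[1]);P=pts(d);s=robot.sense();M,p=tool(s)
Q=(P-p)@M   # tool coords
k=(d["depth"]>0)&(abs(Q[...,2])<35)&(Q[...,1]<70)&(Q[...,1]>-5)&(Q[...,0]<30)&(Q[...,0]>-90)
pp=Q[k]
from collections import Counter
sh=pp[(abs(pp[:,2])<6)&(pp[:,1]<25)]
for y in range(-5,70,5):
    kk=(pp[:,1]>=y)&(pp[:,1]<y+5)
    if kk.sum()>3: print(y,kk.sum(),"x med %.1f min %.1f max %.1f"%(np.median(pp[kk,0]),pp[kk,0].min(),pp[kk,0].max()),"z %.1f %.1f %.1f"%tuple(np.percentile(pp[kk,2],[5,50,95])))
E
python3 tilt.py w2
```

```text
-5 670 x med -16.0 min -45.0 max -5.9 z -11.1 -0.2 10.5
0 1628 x med -37.3 min -47.5 max -6.2 z -14.4 -0.6 13.3
5 1540 x med -32.5 min -49.9 max -16.0 z -19.0 0.3 18.0
10 989 x med -29.8 min -53.0 max -15.0 z -22.1 5.7 21.4
15 1143 x med -41.2 min -55.7 max -19.4 z -21.0 5.8 19.5
20 773 x med -40.8 min -54.4 max -14.0 z -19.0 -0.7 18.3
25 293 x med -40.6 min -48.9 max -9.6 z -19.5 -7.1 18.1
30 42 x med -41.6 min -42.1 max -33.7 z -20.1 -12.3 -7.6
55 389 x med -83.6 min -89.7 max -75.9 z -31.2 -0.7 31.3
60 981 x med -83.1 min -89.7 max -74.8 z -29.9 1.4 31.7
```

```bash
python3 -m inch '[0,0.5,0,0, 0,1.2,0,0, 0,2,0,0, 0,2.3,0,0, 0,2.3,0,0, 0,2.3,0,0]' 1 5; python3 look.py wrist w3; python3 go.py; python3 tilt.py w3
```

```text
clock: 5.5
tool_pos: [600.5, -148.2, 66.6]
orientation: [-0.268, 2.081, -2.081]
contact_force: [-0.1, -1.0, -2.4]
finger_gap: 9.5
t 5.55 p [ 600.7  -148.27   66.91] jawyaw -75.09 F [-0.    0.27 -2.49] gap 9.777193027542044
q [-0.42  0.51  1.55  0.    1.07  0.89]
-5 388 x med -8.9 min -14.6 max -6.4 z -10.5 0.1 11.3
0 218 x med -13.3 min -16.5 max -7.0 z -4.1 0.6 5.1
5 594 x med -18.9 min -40.1 max -11.2 z -5.9 0.1 6.6
10 1888 x med -31.0 min -41.3 max -8.7 z -15.0 0.6 15.7
15 1373 x med -24.1 min -42.4 max -16.3 z -20.8 1.1 21.5
20 1021 x med -15.4 min -43.8 max -6.9 z -21.0 7.3 21.8
25 866 x med -8.4 min -45.4 max 1.4 z -16.3 4.0 18.1
30 366 x med -40.3 min -78.9 max 2.3 z -13.1 0.1 14.1
35 1709 x med -83.0 min -89.9 max -29.5 z -30.3 0.1 31.4
40 42 x med -79.2 min -88.6 max -29.2 z -26.2 -1.6 28.4
55 619 x med -38.4 min -84.5 max 29.6 z -32.6 -4.9 33.1
60 13642 x med -50.0 min -85.6 max 30.0 z -32.9 -4.3 32.5
65 953 x med -87.2 min -89.9 max -80.9 z -9.2 18.4 33.5
```

View pics/w3.png

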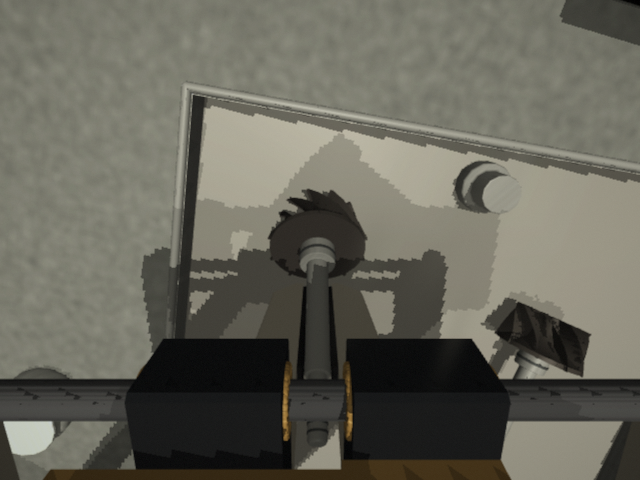

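At 5 N it swung from about 50° to about 24° without slipping. I ease the grip further.

```bash
python3 -m inch '[0,0,0,0, 0,0,0,0, 0.3,0,0,0, 0,0,0,0, 0.3,0,0,0, 0,0,0,0, 0,0,0,0]' 1 3.2; python3 look.py wrist w4; python3 go.py; python3 tilt.py w4
```

```text
clock: 6.25
tool_pos: [601.1, -148.3, 67.0]
orientation: [-0.267, 2.08, -2.081]
contact_force: [-0.5, -0.4, -2.8]
finger_gap: 9.8
t 6.3 p [ 600.97 -148.28   66.96] jawyaw -75.09 F [-0.55  0.13 -2.34] gap 9.74838777461382
q [-0.42  0.51  1.55  0.    1.07  0.89]
-5 342 x med -7.8 min -9.6 max -3.5 z -10.7 0.5 11.4
0 158 x med -8.4 min -10.5 max -4.4 z -3.9 0.7 4.9
5 154 x med -9.9 min -11.8 max -5.3 z -4.0 0.3 4.9
10 459 x med -12.2 min -17.1 max -3.7 z -6.5 0.3 7.2
15 1301 x med -26.9 min -34.4 max -2.2 z -12.7 0.8 14.2
20 2119 x med -17.9 min -34.6 max -4.3 z -20.0 0.8 21.3
25 1100 x med -3.1 min -35.0 max 5.6 z -20.3 6.7 21.3
30 178 x med -31.4 min -77.8 max -21.2 z -13.5 5.5 19.5
35 1885 x med -81.9 min -89.8 max -23.0 z -29.9 0.8 30.6
40 198 x med -32.1 min -89.3 max -20.0 z -18.8 -3.9 19.3
55 494 x med -39.2 min -85.4 max 29.6 z -33.4 1.4 32.6
60 14260 x med -48.0 min -85.4 max 30.0 z -32.7 -3.5 32.5
65 983 x med -87.0 min -89.7 max -80.1 z -10.1 18.0 33.5
```

View pics/w4.png

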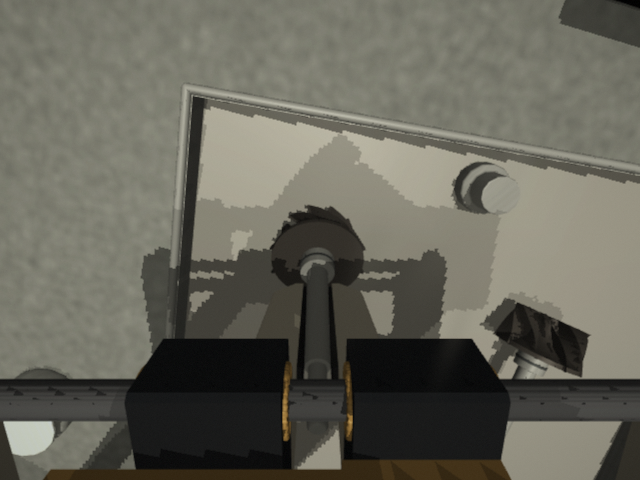

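Tilt is now about 14° at 3.2 N and the grip is holding. I right it the rest of the way by standing the wheel lightly on the tray floor, then firm the grip with the shaft vertical.

```bash
python3 -m inch '[0,0.3,0,0, 0,0.6,0,0, 0,0.8,0,0, 0,0.95,0,0, 0,1.05,0,0, 0,1.1,0,0, 0,1.1,0,0]' 1 3.2; python3 go.py; python3 -m inch '[-0.3,0.1,0,0, -0.6,0.15,0,0, -0.9,0.2,0,0, -1.2,0.25,0,0, -1.4,0.28,0,0, -1.5,0.3,0,0, -1.5,0.3,0,0]' 1 3.2; python3 look.py wrist w5; python3 go.py; python3 tilt.py w5
```

```text
clock: 7.0
tool_pos: [601.8, -148.5, 56.9]
orientation: [-0.265, 2.078, -2.081]
contact_force: [0.0, 0.9, 4.7]
finger_gap: 10.1
t 7.0 p [ 601.81 -148.46   56.89] jawyaw -75.09 F [0.02 0.86 4.72] gap 10.082331251273379
q [-0.42  0.52  1.56  0.    1.05  0.89]
clock: 7.7
tool_pos: [616.3, -144.5, 53.6]
orientation: [-0.266, 2.079, -2.081]
contact_force: [0.1, 0.1, 1.2]
finger_gap: 10.0
t 7.75 p [ 616.25 -144.5    53.65] jawyaw -75.09 F [ 0.74  0.16 -0.09] gap 10.176010032263497
q [-0.41  0.54  1.53  0.    1.06  0.9 ]
-5 297 x med -7.4 min -9.7 max 0.1 z -11.0 0.7 12.1
0 120 x med -3.3 min -8.7 max 0.5 z -4.4 0.2 4.9
5 95 x med -3.7 min -5.1 max 0.6 z -4.0 0.7 4.5
10 357 x med -4.7 min -9.4 max 4.6 z -5.6 0.7 6.6
15 150 x med -7.5 min -9.2 max -0.8 z -7.2 0.2 8.1
20 4709 x med -15.0 min -75.7 max 7.4 z -23.7 0.2 23.6
25 488 x med -65.7 min -75.7 max 8.4 z -31.4 1.2 30.5
30 52 x med -20.2 min -23.1 max -15.1 z -14.7 3.7 12.2
35 80 x med -20.1 min -21.5 max -13.4 z -9.4 3.2 7.7
40 111 x med -18.9 min -21.8 max -14.7 z -12.6 -0.3 13.0
45 13344 x med -34.7 min -67.8 max 30.0 z -32.8 -3.4 32.5
50 4989 x med -79.2 min -89.7 max -29.2 z -30.4 4.5 32.1
55 729 x med -79.7 min -89.8 max -62.5 z -30.5 4.5 32.2
```

View pics/w5.png

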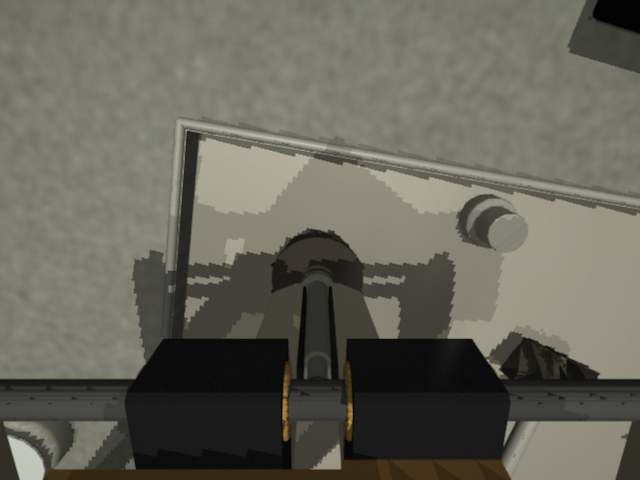

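Rotor 1 now stands vertical in the jaws, its disc level in the wrist depth. I firm the grip and carry it up.

```bash
python3 -m inch '[0,0,0,0, 0,0,0,0, 0,-0.5,0,0, 0,-1.5,0,0, 0,-3.5,0,0, 0,-6,0,0, 0,-9,0,0, 0,-11.5,0,0, 0,-13,0,0, 0,-13.5,0,0]' 1 15; python3 look.py wrist w6; python3 go.py 556.6 382.4 190 13.1
```

```text
clock: 8.75
tool_pos: [616.2, -144.9, 191.5]
orientation: [-0.262, 2.075, -2.082]
contact_force: [0.2, -0.6, -2.9]
finger_gap: 9.8
t 8.8 p [ 615.99 -144.79  191.02] jawyaw -75.09 F [ 0.16 -0.4  -1.81] gap 10.060497527841887
tool cm [ -7.83  -0.04 -52.47]
turn deg -88.18596464649806
q [-0.41  0.42  1.37  0.    1.34  0.9 ]
```

View pics/w6.png

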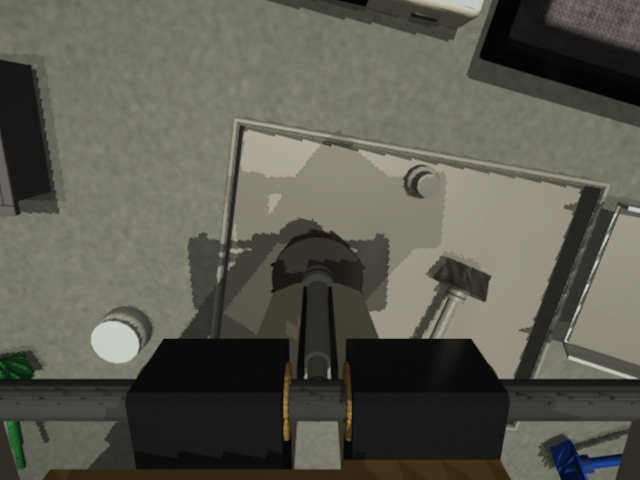

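```bash
python3 -m inch '[-0.2,-0.2,-1.5,-4, -0.6,-0.5,-4.5,-12, -1.3,-1,-9,-20, -2,-1,-13.5,-28, -2.7,-1,-18,-36, -3.4,-1,-22.5,-44, -4,-1,-27,-52, -4.7,-1,-31.5,-60, -5.4,-1,-36,-68, -6,-1,-40,-75, -6.6,-1,-44,-81, -7.1,-1,-47.5,-85]' 1 15; python3 go.py 556.6 382.4 130 13.1
```

```text
clock: 10.0
tool_pos: [560.9, 334.3, 198.2]
orientation: [-1.285, 1.071, -1.083]
contact_force: [0.8, 0.2, -3.1]
finger_gap: 9.9
t 10.0 p [560.93 334.29 198.22] jawyaw 10.18 F [ 0.81  0.17 -3.07] gap 9.925387345668453
tool cm [-4.84  6.81  0.38]
turn deg -2.9216503130533056
q [ 0.37  0.45  1.3  -0.    1.38  0.19]
```

```bash
python3 -m inch '[-1.5,0.5,0.1,-1.5, -3.2,1.5,0.3,-2.9, -4.4,2.5,0.4,-2.9, -4.8,4,0.4,-2.9, -4.8,5.5,0.4,-2.9, -4.8,6.5,0.4,-2.9, -4.8,6.8,0.4,-2.9]' 1 15; python3 look.py wrist w7; python3 look.py scene s7 380 180 580 330 4;python3 look.py top t7 60 160 280 310 3.6;python3 go.py 556.6 382.4 60 13.1
```

```text
clock: 10.7
tool_pos: [556.2, 380.6, 127.7]
orientation: [-1.309, 1.036, -1.045]
contact_force: [-0.2, 0.5, -2.0]
finger_gap: 9.7
t 10.85 p [557.23 381.59 130.17] jawyaw 13.02 F [ 0.17  0.13 -2.33] gap 9.54856290628733
tool cm [-0.12  7.02 -0.09]
turn deg -0.07587678012231436
q [ 0.44  0.54  1.33 -0.01  1.27  0.21]
```

View pics/w7.png

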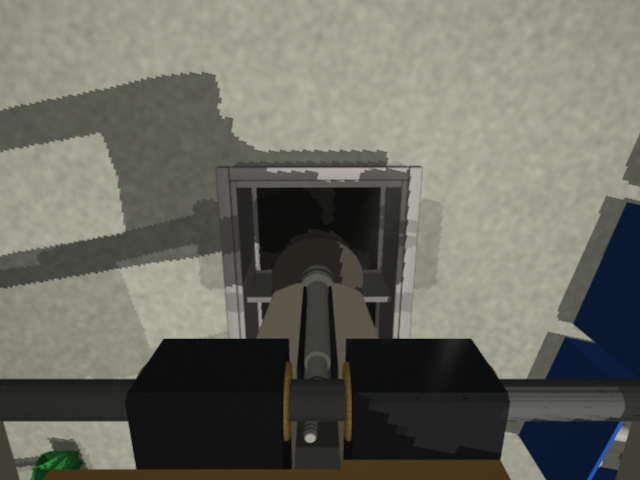

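View pics/s7.png

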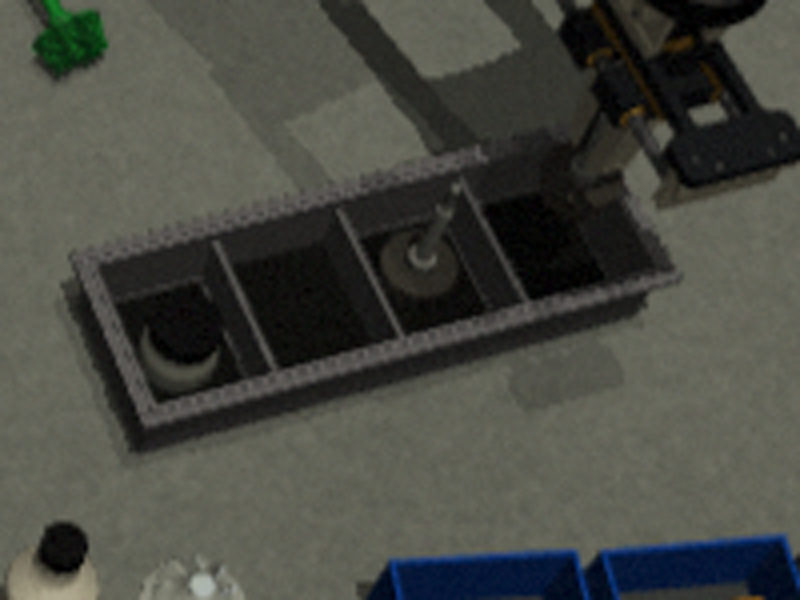

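Rotor 1 is over the end cell, with the side rims at columns 228 and 412, symmetric about it. I check the end wall (row 178) and the divider (row 298) numerically.

```bash
python3 - <<'E'
from h import *
from cell import robot
np.set_printoptions(suppress=True,precision=1)
d=load("w7");P=pts(d);s=robot.sense();M,p=tool(s);Q=(P-p)@M
for u in(235,300,345,400):
  print(u,[(v,np.round(Q[v,u]).astype(int).tolist(),int(P[v,u,2])) for v in (165,172,178,184,188,200,230,265,292,298,304,320)])
for v in (200,220,):
  print(v,[(u,np.round(Q[v,u,[0,2]],0).astype(int).tolist(),int(P[v,u,2])) for u in (212,220,228,234,240,250,258,300,378,386,395,405,412,420,426)])
E
```

```text
235 [(165, [-45, 130, -62], 0), (172, [-48, 71, -50], 58), (178, [-45, 71, -50], 58), (184, [-41, 72, -50], 57), (188, [-39, 71, -50], 58), (200, [-31, 71, -51], 58), (230, [-13, 72, -52], 57), (265, [11, 73, -54], 57), (292, [30, 73, -55], 56), (298, [33, 72, -55], 57), (304, [38, 72, -55], 57), (320, [49, 72, -56], 58)]
300 [(165, [-45, 130, -14], 0), (172, [-48, 71, -12], 58), (178, [-45, 72, -12], 58), (184, [-41, 72, -12], 57), (188, [-82, -163, -1], 293), (200, [-20, 122, -14], 7), (230, [2, 123, -15], 7), (265, [-8, 25, -10], 105), (292, [-8, -6, -9], 136), (298, [-8, -11, -8], 141), (304, [-8, -18, -8], 147), (320, [-8, -31, -8], 160)]
345 [(165, [-45, 129, 18], 1), (172, [-48, 73, 15], 57), (178, [-45, 72, 15], 58), (184, [-41, 73, 15], 56), (188, [-29, 124, 18], 6), (200, [-21, 122, 18], 7), (230, [2, 123, 19], 7), (265, [-8, 26, 13], 103), (292, [-8, -6, 11], 136), (298, [-8, -12, 10], 142), (304, [-8, -17, 10], 146), (320, [-8, -31, 9], 160)]
400 [(165, [-45, 129, 58], 0), (172, [-48, 72, 47], 58), (178, [-44, 73, 47], 57), (184, [-41, 74, 48], 56), (188, [-38, 76, 48], 54), (200, [-31, 74, 48], 56), (230, [-12, 73, 49], 57), (265, [11, 73, 51], 57), (292, [30, 74, 52], 57), (298, [33, 72, 52], 58), (304, [38, 73, 53], 57), (320, [50, 73, 53], 57)]
200 [(212, [-19, -80], 0), (220, [-31, -60], 57), (228, [-31, -55], 58), (234, [-31, -52], 57), (240, [-30, -49], 50), (250, [-21, -50], 11), (258, [-21, -45], 8), (300, [-20, -14], 7), (378, [-20, 43], 6), (386, [-21, 48], 8), (395, [-28, 48], 42), (405, [-32, 51], 59), (412, [-31, 55], 57), (420, [-31, 60], 57), (426, [-19, 80], 0)]
220 [(212, [-3, -82], 0), (220, [-19, -61], 57), (228, [-19, -56], 57), (234, [-19, -52], 57), (240, [-18, -50], 52), (250, [-8, -50], 17), (258, [-5, -46], 6), (300, [-6, -14], 8), (378, [-5, 43], 7), (386, [-7, 48], 12), (395, [-16, 48], 46), (405, [-19, 52], 57), (412, [-19, 56], 58), (420, [-3, 76], 0), (426, [-3, 81], 0)]
```

It is centred to within 1 mm and the pad is at about z 7, so I expect contact at TCP ≈ 54.5.

```bash
python3 -m inch '[-0.1,0.8,0,0, -0.1,2.2,0,0, -0.1,3.8,0,0, -0.1,5.2,0,0, -0.1,6.1,0,0, -0.1,6.6,0,0, -0.1,6.9,0,0, -0.1,7.0,0,0, -0.1,7.0,0,0]' 1 15; python3 go.py
```

```text
clock: 11.75
tool_pos: [557.8, 382.5, 60.6]
orientation: [-1.305, 1.033, -1.046]
contact_force: [0.0, -0.8, -1.9]
finger_gap: 9.7
t 11.75 p [557.82 382.52  60.61] jawyaw 13.03 F [ 0.04 -0.85 -1.95] gap 9.678631183314923
q [ 0.44  0.61  1.4  -0.01  1.13  0.21]
```

```bash
python3 -m inch '[0,0.08,0,0, 0,0.16,0,0, 0,0.24,0,0, 0,0.32,0,0]' ; python3 go.py
```

```text
clock: 12.15
tool_pos: [557.9, 382.5, 57.5]
orientation: [-1.305, 1.033, -1.046]
contact_force: [0.2, 0.2, -2.4]
finger_gap: 9.6
t 12.15 p [557.88 382.54  57.48] jawyaw 13.03 F [ 0.25  0.19 -2.36] gap 9.648310479963259
q [ 0.44  0.61  1.4  -0.01  1.12  0.21]
```

```bash
python3 -m inch '[0,0.07,0,0, 0,0.14,0,0, 0,0.2,0,0]' ; python3 go.py
```

```text
clock: 12.45
tool_pos: [557.9, 382.5, 55.4]
orientation: [-1.305, 1.033, -1.046]
contact_force: [0.4, 0.3, -2.6]
finger_gap: 9.8
t 12.45 p [557.89 382.52  55.4 ] jawyaw 13.03 F [ 0.36  0.29 -2.58] gap 9.754428332848223
q [ 0.44  0.61  1.4  -0.01  1.12  0.21]
```

```bash
python3 -m inch '[0,0.05,0,0, 0,0.1,0,0]' ; python3 go.py
```

```text
clock: 12.65
tool_pos: [558.1, 382.7, 55.0]
orientation: [-1.304, 1.033, -1.046]
contact_force: [-1.6, -1.1, 3.2]
finger_gap: 9.7
t 12.65 p [558.09 382.68  55.05] jawyaw 13.03 F [-1.55 -1.12  3.23] gap 9.658358805577977
q [ 0.44  0.61  1.4  -0.01  1.12  0.21]
```

Contact: Fz went from -2.6 to +3.2 N. I ease the grip so it seats flat, then open partway.

```bash
python3 -m inch '[0,0,0,0, 0,0.03,0,0, 0,0.03,0,0]' 1 3.2; python3 go.py; python3 look.py wrist w8; python3 tilt.py w8
```

```text
clock: 12.95
tool_pos: [558.2, 382.8, 55.0]
orientation: [-1.304, 1.033, -1.046]
contact_force: [0.1, 0.1, -0.1]
finger_gap: 9.7
t 12.95 p [558.24 382.81  54.98] jawyaw 13.03 F [ 0.11  0.14 -0.08] gap 9.6984893976082
q [ 0.44  0.61  1.4  -0.01  1.12  0.21]
-5 5241 x med -43.8 min -50.3 max 0.5 z -31.3 -0.1 31.1
0 271 x med -49.6 min -50.1 max 0.5 z -16.6 1.2 29.6
5 103 x med -3.4 min -4.7 max 0.2 z -4.4 -0.2 4.1
10 352 x med -4.6 min -8.7 max 5.3 z -6.0 0.3 6.2
15 154 x med -7.2 min -9.2 max -0.8 z -7.6 0.3 7.4
20 3287 x med -10.1 min -25.1 max 7.7 z -20.3 -0.2 20.0
25 51 x med -8.3 min -24.0 max 8.3 z -23.5 1.3 23.1
30 49 x med -19.7 min -22.9 max -15.5 z -14.9 8.2 12.8
35 79 x med -19.9 min -21.6 max -12.7 z -8.8 3.0 7.7
40 231 x med -41.8 min -42.3 max -13.7 z -30.9 -1.8 27.7
45 4505 x med -11.5 min -42.2 max 30.0 z -33.6 -1.3 33.5
50 7190 x med -66.7 min -90.0 max -41.5 z -32.2 -5.2 29.9
55 4795 x med -66.1 min -89.6 max -41.9 z -29.1 7.3 32.7
```

Force is ~0, meaning the pad carries the rotor. I open to about 30 mm and rise.

```bash
python3 -m inch '[0,0,0,0, 0,0,0,0, 0,0,0,0, 0,0,0,0, 0,0,0,0]' 0.68 10; python3 go.py
```

```text
clock: 13.5
tool_pos: [558.3, 382.8, 55.0]
orientation: [-1.304, 1.033, -1.046]
contact_force: [-0.2, -0.2, 0.1]
finger_gap: 29.6
t 13.5 p [558.26 382.81  54.97] jawyaw 13.03 F [-0.25 -0.16  0.05] gap 29.636514902710015
q [ 0.44  0.61  1.4  -0.01  1.12  0.21]
```

```bash
python3 -m inch '[0,-0.5,0,0, 0,-2,0,0, 0,-4.5,0,0, 0,-8,0,0, 0,-11.5,0,0, 0,-14,0,0, 0,-15,0,0]' 0.68; python3 look.py wrist w9; python3 go.py 543 -278.7 120 -99; python3 look.py top t9 70 170 270 290 4
```

```text
clock: 14.2
tool_pos: [558.4, 383.8, 210.1]
orientation: [-1.297, 1.029, -1.048]
contact_force: [0.5, 0.5, 0.4]
finger_gap: 29.6
t 14.25 p [558.4  383.81 210.01] jawyaw 13.03 F [ 0.41 -0.14  0.73] gap 29.63373505399653
tool cm [ 64.18   8.87 -16.57]
turn deg 112.03021297108563
q [ 0.44  0.49  1.22 -0.01  1.42  0.21]
```

View pics/w9.png

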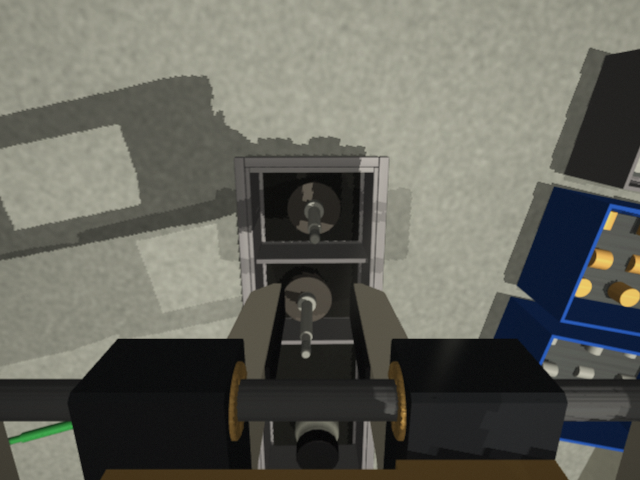

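Rotor 1 stands upright in the end cell (shaft at (315,215)), beside rotor3 at (306,300). On to rotor 2.

```bash
python3 -m inch '[2.5,-0.3,-0.6,4, 6,-0.3,-1.5,12, 10.5,0,-2.7,20, 15,0.5,-3.9,28, 19.5,1,-5,36, 24,1.5,-6.2,44, 28.5,2,-7.4,52, 33,2.5,-8.5,60, 37.5,3,-9.7,68, 42,3.5,-10.8,76, 46.5,4.5,-12,84, 51,5.5,-13.2,92]' 0; python3 go.py 543 -278.7 120 -99
```

```text
clock: 15.5
tool_pos: [543.5, -144.5, 150.3]
orientation: [-0.187, 2.119, -2.118]
contact_force: [0.4, -0.6, 0.7]
finger_gap: 92.8
t 15.5 p [ 543.52 -144.49  150.28] jawyaw -79.3 F [ 0.41 -0.56  0.7 ] gap 92.77891490803249
tool cm [ 2.57  3.   13.18]
turn deg 19.69619568603514
q [-0.46  0.33  1.61  0.01  1.19  0.92]
```

```bash
python3 -m inch '[0.7,0.5,3.5,7, 1.3,1,7.5,14, 2,2,11,19.7, 2.5,2.5,12.8,19.7, 2.6,3,13.2,19.7, 2.6,3,13.2,19.7, 2.6,3,13.2,19.7]' 0; python3 look.py wrist w10; python3 go.py 543 -278.7 20 -99; python3 wr.py w10 547 -278
```

```text
clock: 16.2
tool_pos: [542.7, -277.2, 119.8]
orientation: [-0.177, -2.149, 2.141]
contact_force: [0.2, 0.2, -0.2]
finger_gap: 93.0
t 16.25 p [ 543.05 -277.16  120.29] jawyaw -98.86 F [-0.32  0.76  0.14] gap 92.90604412975063
tool cm [ 0.08 10.03  0.19]
turn deg 0.14436453736260546
q [-0.66  0.44  1.53  0.01  1.17  1.06]
4748 yaw 170.4735 tip [ 499.3 -271.6] grip [ 547.6 -279.7] len -111.51671162996486 z grip top 42.31994186455522
```

View pics/w10.png

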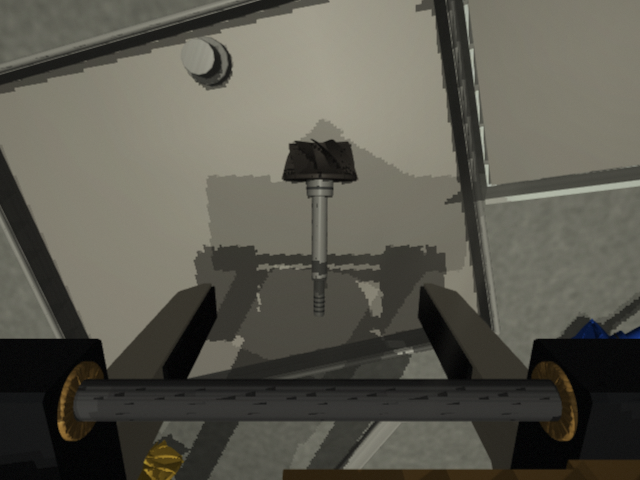

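Rotor 2 lies between the jaws, with its wheel at (320,162), tip at (319,315) and axis on column 319. I descend and close.

```bash
python3 -m inch '[0,1.5,0.1,0, 0,4.5,0.1,0, 0,7.3,0.1,0, 0,9.1,0.1,0, 0,9.9,0.1,0, 0,10.1,0.1,0, 0,10.1,0.1,0]' 0; python3 go.py; python3 -m inch '[0,0,0,0, 0,0,0,0, 0,0,0,0, 0,0,0,0, 0,0,0,0, 0,0,0,0, 0,0,0,0, 0,0,0,0, 0,0,0,0, 0,0,0,0, 0,0,0,0, 0,0,0,0]' 1 8; python3 go.py
```

```text
clock: 16.95
tool_pos: [544.6, -277.7, 20.1]
orientation: [-0.178, -2.149, 2.144]
contact_force: [0.3, 0.1, 0.9]
finger_gap: 92.9
t 16.95 p [ 544.64 -277.66   20.14] jawyaw -98.8 F [0.27 0.11 0.89] gap 92.94516040234944
q [-0.66  0.55  1.62  0.01  0.96  1.06]
clock: 18.15
tool_pos: [544.6, -277.8, 20.2]
orientation: [-0.178, -2.149, 2.144]
contact_force: [-0.3, -1.0, -0.3]
finger_gap: 9.7
t 18.15 p [ 544.63 -277.83   20.17] jawyaw -98.8 F [-0.27 -1.01 -0.26] gap 9.714000545515482
q [-0.66  0.55  1.62  0.01  0.96  1.06]
```

```bash
python3 -m inch '[-0.4,-0.7,0,0, -0.9,-1.3,0,0, -1.3,-1.7,0,0, -1.8,-2.1,0,0, -2.3,-2.5,0,0, -2.8,-2.8,0,0, -3.3,-3.1,0,0, -3.9,-3.4,0,0, -4.5,-3.8,0,0, -4.5,-4.3,0,0, -4.5,-4.7,0,0, -4.5,-4.7,0,0]' 1 5; python3 go.py; python3 -m inch '[0,0,0,0, 0,0,0,0, 0.3,0,0,0, 0,0,0,0, 0.3,0,0,0, 0,0,0,0, 0,0,0,0]' 1 3.2; python3 look.py wrist w11; python3 go.py; python3 tilt.py w11
```

```text
clock: 19.35
tool_pos: [588.7, -285.0, 68.4]
orientation: [-0.178, -2.149, 2.145]
contact_force: [-0.1, -0.6, -2.0]
finger_gap: 10.2
t 19.35 p [ 588.73 -284.97   68.42] jawyaw -98.8 F [-0.09 -0.59 -1.99] gap 10.159256579754157
q [-0.63  0.56  1.46  0.01  1.11  1.1 ]
clock: 20.05
tool_pos: [589.1, -285.1, 68.5]
orientation: [-0.179, -2.149, 2.146]
contact_force: [-0.1, 0.4, -2.7]
finger_gap: 10.1
t 20.1 p [ 588.97 -285.04   68.43] jawyaw -98.79 F [-0.7   0.05 -2.87] gap 10.018751720278544
q [-0.63  0.56  1.46  0.01  1.11  1.1 ]
-5 304 x med -7.6 min -9.9 max 0.1 z -10.7 0.8 11.9
0 130 x med -4.0 min -8.9 max -0.5 z -4.3 0.3 5.2
5 122 x med -4.7 min -6.1 max -0.3 z -3.5 0.8 5.0
10 106 x med -5.5 min -6.8 max -2.4 z -3.6 0.3 4.7
15 458 x med -6.4 min -11.2 max 4.0 z -6.6 0.6 7.8
20 224 x med -10.6 min -26.6 max 4.1 z -7.6 0.3 8.5
25 3436 x med -12.0 min -27.7 max 9.6 z -19.6 0.8 20.9
30 157 x med 2.7 min -27.3 max 10.1 z -22.2 10.5 23.8
35 74 x med -24.0 min -26.1 max -14.8 z -15.0 6.5 18.8
40 117 x med -23.2 min -26.1 max -16.0 z -10.0 2.0 16.3
45 144 x med -23.2 min -25.8 max -15.5 z -13.7 -1.8 11.8
50 10 x med -17.6 min -24.2 max -16.6 z -14.6 6.5 17.1
60 18036 x med -50.7 min -89.7 max 30.0 z -32.4 -0.2 32.4
65 113 x med -81.9 min -89.8 max -16.4 z -32.9 -12.2 27.7
```

View pics/w11.png

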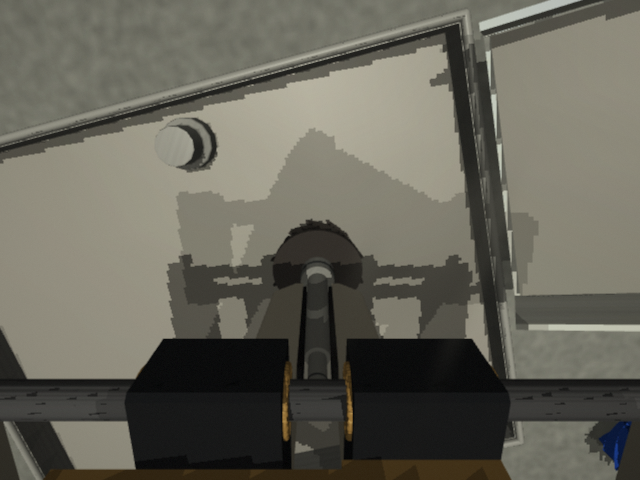

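Rotor 2 is already within about 5° of vertical. I touch it to the tray floor to level it.

```bash
python3 -m inch '[0,0.3,0,0, 0,0.6,0,0, 0,0.75,0,0, 0,0.85,0,0, 0,0.92,0,0, 0,1.0,0,0]' 1 3.2; python3 go.py
```

```text
clock: 20.7
tool_pos: [589.9, -285.4, 59.4]
orientation: [-0.181, -2.149, 2.147]
contact_force: [0.4, 1.3, 3.5]
finger_gap: 10.2
t 20.7 p [ 589.94 -285.41   59.38] jawyaw -98.79 F [0.42 1.33 3.52] gap 10.201139337289147
q [-0.63  0.57  1.47  0.01  1.09  1.09]
```

```bash
python3 -m inch '[-0.2,0.05,0,0, -0.4,0.1,0,0, -0.5,0.15,0,0, -0.5,0.15,0,0]' 1 3.2; python3 look.py wrist w12; python3 go.py; python3 tilt.py w12
```

```text
clock: 21.1
tool_pos: [595.6, -286.4, 58.4]
orientation: [-0.182, -2.149, 2.149]
contact_force: [0.9, 0.3, 1.9]
finger_gap: 10.0
t 21.15 p [ 595.52 -286.38   58.4 ] jawyaw -98.79 F [0.91 0.54 2.77] gap 9.947969573828964
q [-0.62  0.58  1.46  0.01  1.09  1.1 ]
-5 286 x med -7.9 min -9.7 max 1.4 z -11.5 0.3 12.3
0 114 x med -2.0 min -8.8 max 1.7 z -4.4 0.3 5.0
5 95 x med -2.1 min -3.2 max 2.0 z -4.0 0.8 4.8
10 92 x med -2.3 min -3.3 max 1.0 z -3.6 0.6 4.7
15 351 x med -3.1 min -7.2 max 8.0 z -5.7 0.8 6.8
20 139 x med -5.6 min -7.6 max 0.9 z -7.3 0.3 8.4
25 3133 x med -8.4 min -23.5 max 13.9 z -19.6 0.3 20.7
30 85 x med -6.7 min -22.1 max 9.3 z -22.7 3.4 23.5
35 37 x med -18.7 min -21.6 max -14.1 z -14.6 -1.2 12.0
40 52 x med -18.4 min -19.6 max -12.7 z -8.1 3.9 8.2
45 78 x med -17.0 min -19.8 max -10.1 z -12.7 -0.2 12.2
50 20118 x med -49.2 min -89.9 max 29.9 z -32.3 -0.2 32.3
55 279 x med -79.9 min -89.9 max -25.8 z -32.8 -9.6 28.9
```

Level now, with TCP-to-face ≈ 52 mm. I firm the grip and carry it to cell B (594,224).

```bash
python3 -m inch '[0,0,0,0, 0,0,0,0, 0,-0.5,0,0, 0,-1.5,0,0, 0,-3.5,0,0, 0,-6,0,0, 0,-9,0,0, 0,-12,0,0, 0,-13.8,0,0, 0,-14.5,0,0]' 1 15; python3 go.py 593.7 223.7 205 13.1
```

```text
clock: 22.15
tool_pos: [593.8, -286.9, 206.4]
orientation: [-0.186, -2.148, 2.152]
contact_force: [0.5, 0.4, -2.7]
finger_gap: 9.8
t 22.15 p [ 593.84 -286.86  206.4 ] jawyaw -98.8 F [ 0.53  0.37 -2.67] gap 9.847970204632754
tool cm [  7.82  -0.04 -50.45]
turn deg -111.8983774447484
q [-0.62  0.45  1.28  0.01  1.39  1.1 ]
```

```bash
python3 -m inch '[0.2,0,-1.5,-4, 0.6,0,-4.5,-12, 1.3,0,-8.5,-20, 2,0,-12.5,-28, 2.6,0,-16.5,-36, 3.2,0,-20.5,-44, 3.8,0,-24.5,-52, 4.4,0,-28.5,-60, 5,0,-32.5,-68, 5.6,0,-36.5,-76, 6.2,0,-40,-84, 6.7,0,-43.5,-92]' 1 15; python3 go.py 593.7 223.7 205 13.1
```

```text
clock: 23.35
tool_pos: [593.0, 154.8, 203.9]
orientation: [-1.144, 1.278, -1.302]
contact_force: [0.6, 0.4, -2.3]
finger_gap: 9.8
t 23.35 p [593.02 154.78 203.86] jawyaw -6.45 F [ 0.62  0.38 -2.25] gap 9.776240988757687
tool cm [-6.86 -0.14 -0.7 ]
turn deg -19.547698788390335
q [ 0.08  0.37  1.41 -0.01  1.34  0.19]
```

```bash
python3 -m inch '[-2,0,-0.2,-7, -4,0,-0.4,-14, -5.8,0,-0.6,-19.5, -6.7,0.5,-0.7,-19.5, -6.9,2,-0.7,-19.5, -6.9,4,-0.7,-19.5, -6.9,5.4,-0.7,-19.5, -6.9,6,-0.7,-19.5, -6.9,6,-0.7,-19.5]' 1 15; python3 look.py wrist w13; python3 go.py 593.7 223.7 75 13.1; python3 - <<'E'
from h import *
from cell import robot
np.set_printoptions(suppress=True,precision=1)
d=load("w13");P=pts(d);s=robot.sense();M,p=tool(s);Q=(P-p)@M
for u in(270,300,345,370):
  print(u,[(v,np.round(Q[v,u]).astype(int).tolist(),int(P[v,u,2])) for v in range(160,250,6)])
for v in (200,220,235):
  print(v,[(u,np.round(Q[v,u,[0,2]],0).astype(int).tolist(),int(P[v,u,2])) for u in range(215,435,8)])
E
```

```text
clock: 24.25
tool_pos: [594.1, 223.3, 142.2]
orientation: [-1.303, 1.029, -1.051]
contact_force: [-0.1, -0.4, -2.9]
finger_gap: 9.5
t 24.3 p [594.76 223.53 143.34] jawyaw 12.99 F [-0.3   0.03 -3.03] gap 9.591268250535668
tool cm [-0.09  6.83 -0.2 ]
turn deg -0.10855638372751741
q [ 0.19  0.46  1.44 -0.01  1.24 -0.04]
270 [(160, [-49, 132, -36], 10), (166, [-44, 138, -37], 4), (172, [-43, 114, -34], 28), (178, [-41, 97, -32], 45), (184, [-32, 126, -36], 16), (190, [-28, 127, -36], 15), (196, [-23, 127, -36], 15), (202, [-19, 126, -36], 16), (208, [-14, 126, -36], 16), (214, [-9, 126, -36], 16), (220, [-5, 127, -37], 16), (226, [0, 127, -37], 15), (232, [5, 127, -37], 15), (238, [10, 127, -37], 15), (244, [15, 127, -37], 15)]
300 [(160, [-49, 133, -14], 10), (166, [-44, 138, -14], 4), (172, [-43, 112, -13], 30), (178, [-41, 96, -12], 46), (184, [-32, 127, -14], 15), (190, [-28, 126, -14], 17), (196, [-23, 127, -14], 16), (202, [-19, 127, -14], 16), (208, [-14, 127, -14], 16), (214, [-9, 127, -14], 16), (220, [-5, 127, -14], 16), (226, [1, 129, -14], 14), (232, [5, 126, -14], 16), (238,
[... 1966 characters left out ...]
47], 56), (399, [-15, 52], 56), (407, [-16, 57], 57), (415, [0, 77], 0), (423, [0, 84], -1), (431, [0, 90], 0)]
235 [(215, [12, -83], 0), (223, [-6, -62], 58), (231, [-6, -57], 58), (239, [-6, -52], 58), (247, [2, -51], 33), (255, [11, -51], 2), (263, [7, -42], 16), (271, [7, -36], 15), (279, [7, -30], 16), (287, [8, -24], 14), (295, [7, -18], 16), (303, [7, -12], 16), (311, [-20, -4], 103), (319, [-17, 0], 95), (327, [-19, 4], 100), (335, [7, 12], 17), (343, [7, 19], 16), (351, [7, 25], 16), (359, [7, 31], 16), (367, [8, 37], 14), (375, [11, 45], 4), (383, [3, 47], 31), (391, [-5, 47], 58), (399, [-5, 53], 57), (407, [-6, 58], 58), (415, [12, 78], 0), (423, [13, 85], 0), (431, [13, 91], 0)]
```

View pics/w13.png

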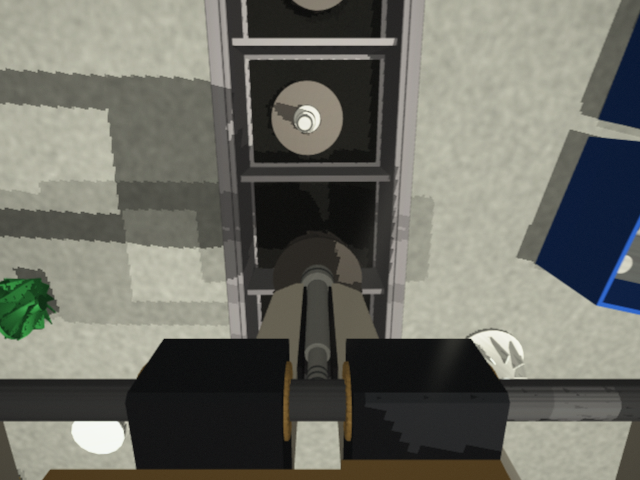

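It is over the third cell, with the divider at x=-41 and the walls at -50/+47, so it is centred within 2 mm. The pad is at z≈16, so I expect contact near TCP 68.

```bash
python3 -m inch '[-0.05,0.8,-0.2,0, -0.05,2.2,-0.2,0, -0.05,3.8,-0.2,0, -0.05,5.2,-0.2,0, -0.05,6.1,-0.2,0, -0.05,6.6,-0.2,0, -0.05,6.85,-0.2,0, -0.05,6.85,-0.2,0]' 1 15; python3 go.py
```

```text
clock: 25.1
tool_pos: [594.0, 223.3, 74.8]
orientation: [-1.301, 1.027, -1.052]
contact_force: [0.7, -0.1, -2.6]
finger_gap: 10.0
t 25.1 p [593.95 223.31  74.78] jawyaw 12.99 F [ 0.68 -0.09 -2.64] gap 9.961734791791116
q [ 0.19  0.52  1.51 -0.01  1.09 -0.03]
```

```bash
python3 -m inch '[0,0.08,0,0, 0,0.16,0,0, 0,0.24,0,0]' ; python3 go.py
```

```text
clock: 25.4
tool_pos: [594.2, 223.4, 72.8]
orientation: [-1.3, 1.027, -1.052]
contact_force: [0.5, 0.6, -3.1]
finger_gap: 9.2
t 25.4 p [594.25 223.38  72.8 ] jawyaw 12.99 F [ 0.52  0.61 -3.11] gap 9.23618888518957
q [ 0.19  0.52  1.52 -0.01  1.09 -0.03]
```

```bash
python3 -m inch '[0,0.08,0,0, 0,0.16,0,0, 0,0.24,0,0]' ; python3 go.py
```

```text
clock: 25.7
tool_pos: [594.3, 223.4, 70.4]
orientation: [-1.3, 1.026, -1.052]
contact_force: [0.1, 0.5, -3.1]
finger_gap: 9.6
t 25.7 p [594.32 223.37  70.42] jawyaw 12.99 F [ 0.13  0.46 -3.12] gap 9.550534810812774
q [ 0.19  0.52  1.52 -0.01  1.08 -0.03]
```

```bash
python3 -m inch '[0,0.05,0,0, 0,0.1,0,0]' ; python3 go.py
```

```text
clock: 25.9
tool_pos: [594.3, 223.4, 69.4]
orientation: [-1.3, 1.026, -1.052]
contact_force: [-0.1, 0.4, -2.3]
finger_gap: 9.5
t 25.9 p [594.34 223.36  69.36] jawyaw 12.99 F [-0.12  0.43 -2.27] gap 9.481431204422455
q [ 0.19  0.53  1.52 -0.01  1.08 -0.03]
```

```bash
python3 -m inch '[0,0.05,0,0, 0,0.1,0,0]' ; python3 go.py
```

```text
clock: 26.1
tool_pos: [594.3, 223.3, 68.3]
orientation: [-1.3, 1.026, -1.052]
contact_force: [0.6, -0.3, -2.5]
finger_gap: 9.7
t 26.1 p [594.33 223.34  68.27] jawyaw 12.99 F [ 0.57 -0.27 -2.52] gap 9.662765611242802
q [ 0.19  0.53  1.52 -0.01  1.08 -0.03]
```

```bash
python3 -m inch '[0,0.05,0,0, 0,0.1,0,0]' ; python3 go.py
```

```text
clock: 26.3
tool_pos: [594.6, 223.5, 68.1]
orientation: [-1.299, 1.026, -1.053]
contact_force: [-1.8, 0.3, 5.0]
finger_gap: 9.7
t 26.3 p [594.63 223.55  68.06] jawyaw 12.99 F [-1.84  0.27  5.04] gap 9.68635245621555
q [ 0.19  0.53  1.52 -0.01  1.08 -0.03]
```

Contact: Fz went from -2.5 to +5 N. I ease the grip to let it seat, then open.

```bash
python3 -m inch '[0,0,0,0, 0,0.02,0,0, 0,0.02,0,0]' 1 3.2; python3 go.py;  python3 -m inch '[0,0,0,0, 0,0,0,0, 0,0,0,0, 0,0,0,0, 0,0,0,0]' 0.68 10; python3 go.py
```

```text
clock: 26.6
tool_pos: [594.9, 223.7, 68.1]
orientation: [-1.299, 1.026, -1.053]
contact_force: [-1.1, -0.3, 1.0]
finger_gap: 9.9
t 26.6 p [594.86 223.65  68.06] jawyaw 12.99 F [-1.14 -0.26  0.98] gap 9.89906948410943
q [ 0.19  0.53  1.52 -0.01  1.08 -0.03]
clock: 27.1
tool_pos: [594.9, 223.6, 68.1]
orientation: [-1.299, 1.026, -1.053]
contact_force: [0.3, -0.4, -0.7]
finger_gap: 29.8
t 27.1 p [594.87 223.6   68.05] jawyaw 12.99 F [ 0.26 -0.39 -0.75] gap 29.8277976875622
q [ 0.19  0.53  1.52 -0.01  1.08 -0.03]
```

```bash
python3 -m inch '[0,-0.5,0,0, 0,-2,0,0, 0,-4.5,0,0, 0,-8,0,0, 0,-11.5,0,0, 0,-14,0,0, 0,-15,0,0]' 0.68; python3 -m inch '[2,-0.5,0,0, 6,-1,0,0, 11,-1,0,0, 16,-1,0,0, 20,-1,0,0, 22,-1,0,0, 22,-1,0,0]' 0.68;  python3 look.py top t14 70 170 270 290 4;python3 look.py scene s14 200 180 580 340 2; python3 go.py
```

```text
clock: 27.8
tool_pos: [593.5, 224.4, 221.9]
orientation: [-1.295, 1.022, -1.055]
contact_force: [0.5, -0.5, -0.1]
finger_gap: 29.7
clock: 28.5
tool_pos: [642.7, 6.7, 232.1]
orientation: [-1.295, 1.026, -1.058]
contact_force: [-0.1, 0.2, -0.1]
finger_gap: 30.0
t 28.6 p [642.2   10.16 232.51] jawyaw 12.93 F [-1.29  0.1  -1.17] gap 29.66611718652894
q [-0.16  0.4   1.3   0.    1.42 -0.38]
```

View pics/t14.png

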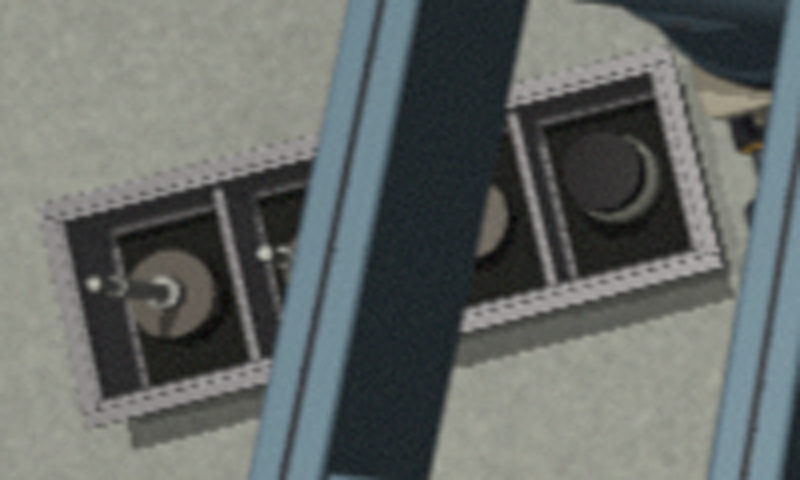

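View pics/s14.png

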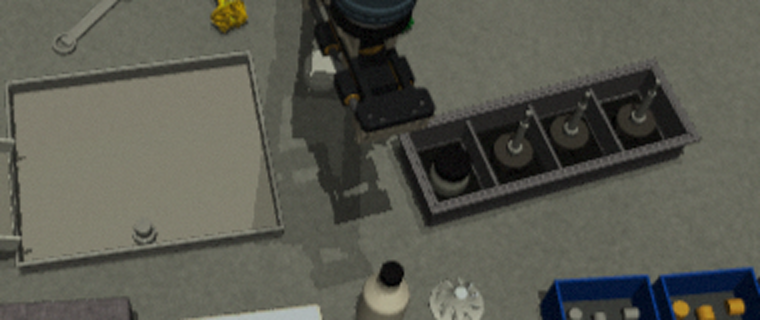

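The scene view shows three rotors upright in cells 2–4, at crop (515,150), (572,130) and (640,120). The jar, sleeve, bottle and impeller are in place and the gripper is clear. Last check: shaft tip heights, and drift of the other items against the first picture.

```bash
python3 - <<'E'
from h import *
from cell import robot
np.set_printoptions(suppress=True,precision=1)
d=load("s14");P=pts(d);d0=load("scene0")
for n,c in dict(A=(557,382.5),r3=(575.5,303),B=(594,224)).items():
    m=(d["depth"]>0)&(np.hypot(P[...,0]-c[0],P[...,1]-c[1])<30)&(P[...,2]>70)&(P[...,2]<150)
    q=P[m];h=q[q[:,2]>q[:,2].max()-8];l=q[q[:,2]<q[:,2].min()+8];print(n,"tip z",q[:,2].max(),"tip xy",h[:,:2].mean(0),"low xy",l[:,:2].mean(0))
df=np.abs(d["pixels"].astype(int)-d0["pixels"]).max(-1)
for n,(x0,y0,x1,y1) in dict(sleeve=(262,285,284,305),oil=(378,308,408,354),imp=(412,316,446,346),wrench=(222,164,274,210),jar=(408,242,442,280),r3=(470,222,500,258),clay=(350,204,372,226)).items(): print(n,np.percentile(df[y0:y1,x0:x1],[50,95]))
print(robot.sense()["clock"]); 
E
python3 -c "
from cell import robot
print(robot.job_done())"
```

```text
A tip z 119.90577313098856 tip xy [559.1 384.1] low xy [561.  382.9]
r3 tip z 121.93600180636327 tip xy [572.7 297.4] low xy [574.  296.8]
B tip z 129.43875243541174 tip xy [597.2 222.9] low xy [599.3 222. ]
sleeve [3. 6.]
oil [ 3. 13.]
imp [3. 7.]
wrench [3. 7.]
jar [3. 8.]
r3 [3. 7.]
clay [ 58.  120.8]
28.6
the job is handed in; nothing more can be done
None
```

Both rotors now stand upright, wheel down, on the pads of the two empty tote cells. The job was handed in at 28.6 s of the 67 s allowed.

**How it was done:** I gripped each rotor only by its journal. With an eased grip of about 3 N, the wheel swung down under its own weight. I then squared each rotor by setting its flat face lightly on the tray floor, re-gripped at 15 N, carried it to the tote and lowered it in steps of 1 mm or less. Contact showed at +3 N for rotor 1 and +5 N for rotor 2, and I eased the grip before opening.

**Last checks:**

| Check | Result |
|---|---|
| Shaft tip, end cell (rotor 1) | z 120 mm, pad ≈ 7 mm |
| Shaft tip, third cell (rotor 2) | z 129 mm, pad ≈ 16 mm |
| Shafts upright | tip and base agree to about 2 mm in plan, the same as rotor3 |
| Gripper | clear of everything |
| Rotor3, jar, sleeve, oil, impeller, wrench | unchanged between the first and last scene pictures |

**Not confirmed:** The clay can's image patch did change. The gripper and its shadow were over that spot in the last picture, so I could not check the can by picture. Nothing was moved near it at low height. The blue, green and yellow rotors were not compared picture to picture.

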